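# Pack off a bracket and hold the hidden bolt head while the nut runs up

## Robot

A 6-joint arm with a two-finger parallel gripper is mounted at the origin on a cart in front of the work surface, level with it; the furniture and walls round the work are solid. World frame = base frame: x ahead of the robot, y to its left, z up, the work surface at z = 0. Lengths are in mm, angles in rad, forces in N, time in s.
With the tool pointing down it reaches from about 350 to 875 mm from the base axis. Payload 4.2 kg.
Tool frame: the origin (TCP) lies midway between the tips of the shut fingers; the grasp point (between the pads) lies 19 mm behind it (bot.grip_depth is the distance from the TCP to the grasp point, in mm); z points along the fingers, y is the line along which they close (so a half turn about z gives the same grasp; the last joint's range is limited). The gripper opens to 87 mm and grips with 3 to 60 N. Pads are 19 mm wide; open, the fingers measure 117 mm over their backs; the gripper's body (75 mm by 190 mm) begins 51 mm behind the grasp point.
Start: joints at [-1.079, 0.385, 0.008, 0, -1.194, -0.259], TCP at [144.207, -608.115, 222.55] pointing down, gripper open.
Joint ranges: [-3.14, 3.14], [-1.21, 2.06], [-1.07, 1.41], [-3.16, 2.05], [-2.99, -0.16], [-3.1, 3.1]. Speed limits (rad/s): [2.79, 2.79, 3.14, 3.14, 3.14, 3.14].

## Interface

Orientations are given as a 3x3 rotation matrix whose columns are the frame's x, y, z axes.
In Python, from plant import bot, imaging, ticket, finder gives the robot as it stands.
- The arm moves only by the shell command python3 -m handwheel 'ROWS' [FORCE]. ROWS is JSON, a list of rows, each a list of 3 entries, a list of its own where there are three numbers: the shift along the world's x, y, z in cm, then the turn about the world's z in degrees, then the finger opening in cm, from 0 to 8.7. In form: [[[dx, dy, dz], spin, fingers], ...]. A call has 1 to 20 rows; each row shifts and turns the commanded pose from where the row before left it; what a row does not reach is not made up. A row lasts 1/10 s, in which the tool goes at most 50 mm and 8.59 degrees, less where a joint would pass 70% of its speed; a pose out of reach is approached as far as the arm can. A call is refused whole if a number of a shift passes 5 or a number of a turn 8.59, either way. A call with a gripper value outside its range is refused whole. The fingers move at their own pace and stop on an object; FORCE is the grip in N (left out, the last holds). Time passes only in rows, so rows that do not move let the fingers close. It gives the time, the measured TCP pose, the force, the opening and the grip force at its end, in the units of the state.
- bot.observe(): the state, without advancing time (a new reading comes with each control period).
- imaging.snapshot(name): name is "side" or "top"; returns a dict with "image" (420x560x3 uint8, red, green, blue), "fovy" (degrees; the focal length in pixels is half the picture's height over the tangent of half this angle, whatever the lens; pixels are square), "cx", "cy" (the principal point, pixels), "dist_coeffs" ([k1, k2, p1, p2, k3] as OpenCV has them; the pictures are not rectified), "position" and "orientation" of the camera in the world. Camera axes: x right, y down, z forward; pixel columns grow to the right and rows downward; lengths in mm; the calibration is good to about 2 mm. A picture is of the moment at which its call begins. There is no depth.
- ticket.hand_in(): hands the job in; it is judged then, once.
Trained networks look in a picture, given as the dict that the camera call returned (one of the last four; its "shot" number tells which), for a name from the list of things; names that differ only in an ending like _2 or _b are one class to them, and where a whole thing is asked for, a point or a joint stands for the part that bears it (a point fixed in the world has none). Each returns a list of dicts, best first, with "conf" (0 to 1); they miss things now and then, are a little off and sometimes report something else, mostly with a low value. They report only what shows in the picture. A call takes as long as a camera call. They do not tell look-alikes from the thing itself.
- finder.cut_out(picture, name): "pixels" (420x560 bool, what is visible of it) and "bbox" ([centre column, centre row, width, height] in pixels, round what is visible of it).
- finder.tip_of(picture, name): "at" ([column, row] in pixels: a listed point, or the origin of a listed thing).
The state is a dict: "t": time; "joints": joint angles; "joint_velocities": joint speeds; "joint_torque": joint torques, N m; "tool_pos": TCP position; "eef_rot": TCP orientation; "wrist_force": force on the tool from outside, world axes, zero at the start; "moment": the same for the moment, N m; "finger_gap": finger opening in mm; "finger_force": force on a finger pad.
Only numpy, scipy, OpenCV 4.12 (cv2) and the standard library are available. Lean on these libraries where they do the work, as an engineer would, in place of code of your own. Each camera call takes 0.05 s, during which the arm holds its last target. There are 200 camera calls.

## Task

A nutrunner is turning slowly on the nut of the yellow bracket, but nothing tightens because the bolt goes round with the nut. Take the red packer from the wooden rack and hang it over the bolt in the gap between bracket and channel, slot down until it rests on the bolt, and let go of it. Then reach down into the channel behind the bracket, grip the hexagon head of the bolt and hold it from turning until the nut has drawn the bracket up tight on the packer; finish while still holding the head, and leave the other two packers in the rack.

Things in the scene. Friction and masses are not known exactly. Their poses are not given: they have to be found in the camera images.
- station: Fixed aluminium base plate, 305 x 84 x 8 mm (x = -235 to 70, y = -42 to 42 mm), carrying nutrunner, bracket and channel. Origin on the bench, z up; x is the bolt's axis, from the nutrunner to the channel. The bolt's axis is at y = 0, z = 52 mm. Socket on the nut: 33 mm across, x = -68 to -30 mm; runner: x = -226 to -68 mm, up to 66 mm wide, top at z = 80 mm
- channel (a point): Grey steel U-channel lying toes up, 150 mm long along the station's y. This point: middle of the mouth, between the tops of its walls (station x = 30, y = 0, z = 72 mm; axes as the station's). 60 mm wide outside (station x = 0 to 60), walls 6 mm, so 48 mm wide inside (x = 6 to 54); inner floor 58 mm below this point; open at the top and both ends
- seat (a point): Point on the bolt's axis in the middle of the starting gap between bracket and channel (station x = -7, y = 0, z = 52 mm; axes as the station's): the red packer's origin goes here. The gap is 14 mm wide in x (x = -14 to 0) and open above; the bracket's yellow upright leg (8 mm thick, 70 mm wide) and the channel's wall both end 20 mm above this point
- bolt: M16 bolt along the station's x, through bracket, gap and channel wall; in the gap its shank is round, 16 mm across. It turns at about 4 rad/s with the nut until held and turns again when let go; under 0.3 N m holds it. It does not shift along its axis. Origin on its axis at station x = 0; x is its axis; with its y level, two flats of the head stand upright
- bolt_head (a point): Centre of the bolt's hexagon head inside the channel: 24 mm across flats, 28 over corners, 12 mm thick (station x = 10 to 22 mm); centre at station x = 16, y = 0, z = 52 mm, 20 mm below the wall tops, 38 mm above the floor. Fingers pass down either side of it, closing along the station's y; the flats turn square to the pads as they close. The point turns with the bolt
- bracket (a joint): How far the nut has drawn the bracket toward the channel, m: 0 at the start (14 mm gap), about 0.006 when tight on the 8 mm packer, where it stops by itself. It moves about 0.75 mm a second while the bolt head is held still, and not at all while the bolt turns freely
- red_packer: Red plastic horseshoe plate, 8 mm thick (x), 50 wide (y), 88 high (z = -43 to +45 mm), about 60 g. Slot open downward, 19 mm wide (27 at the mouth), ending in a flat crown 8 mm above the origin: resting on the bolt, its origin is on the bolt's axis, feet 1 mm off the base plate. Tab for gripping: 30 mm wide, z = +21 to +45; seated, 25 mm of it is above the walls. Starts in the rack
- blue_packer: Blue packer, same shape and axes but 11 mm thick, standing in the rack; it stays there
- green_packer: Green packer, same shape and axes but 5 mm thick, standing in the rack; it stays there
- rack: Fixed wooden block, 200 mm long (x), 74 wide (y), 34 high, with three slots 13 mm wide across it at x = -70, 0 and +70 mm, slot floors 6 mm above the bench. The packers stand in them, in any order, their x along the rack's x and their origins 49 mm above the bench. Origin on the bench under its centre, z up
There are look-alikes about, which are no part of the job. What is meant by the blue_packer is not turquoise, and is the larger of those in its own colour.

How it is judged (in metres and radians):
On the way, in this order (a step that is already met when the one before it is completed fails the run):
1. the red packer hangs over the bolt in the gap, let go, before the bracket is drawn up (x of red_packer in the frame of station between -0.015 and 0.001 m and y of red_packer in the frame of station between -0.005 and 0.005 m and z of red_packer in the frame of station between 0.046 and 0.056 m and angle between the z axis of red_packer and the z axis of station, either way round below 0.2 rad and angle between the x axis of red_packer and the x axis of station, either way round below 0.25 rad and contact force between the arm and red_packer below 0.3 N and value of joint bracket below 0.004 m), for 0.2 s.
2. the fingers grip the bolt head and the bolt has stopped turning, the packer still on the bolt (x of red_packer in the frame of station between -0.015 and 0.001 m and y of red_packer in the frame of station between -0.005 and 0.005 m and z of red_packer in the frame of station between 0.046 and 0.056 m and angle between the z axis of red_packer and the z axis of station, either way round below 0.2 rad and angle between the x axis of red_packer and the x axis of station, either way round below 0.25 rad and contact force between the arm and red_packer below 0.3 N and contact force between the fingers and bolt above 5 N and distance between the grasp point and bolt_head below 0.035 m and angular speed of bolt below 0.25 rad/s), for 0.3 s.
At the end, for the whole second after the job is handed in: Fingers grip the bolt head (over 5 N), the bolt stands still (under 0.25 rad/s), the bracket is drawn up over 5.3 mm, the red packer hangs upright over the bolt (5 mm sideways, 6 mm in height) clear of the robot, and the other packers stand in the rack (moved under 12 mm) (all of step 2 and value of joint bracket above 0.0053 m and distance of each of blue_packer, green_packer from where it was at the start of the episode below 0.012 m and angle between each of blue_packer, green_packer's own z axis and vertical below 0.25 rad); the arm keeps its last pose, push and grip.
It fails at once if the blue or the green packer is taken out of the rack or knocked over (distance of any of blue_packer, green_packer from where it was at the start of the episode above 0.03 m).
It also fails if it takes over 66 s, if anything falls off the work surface, if the arm or the gripper's body presses on something with over 40 N, if the wrist force passes 120 N, or if a joint passes its speed limit or range.

## Working session

There is one attempt and no reset: what is moved stays moved. The work goes in short steps, Python scripts to look and compute and a shell command to move; the robot and the scene stay as the last step left them, time stands still between calls to the robot, and variables do not carry over. Pictures are saved under pics/ and viewed, at most 11 in all, crops included, and the job is handed in when it is done.

```bash
ls; mkdir -p pics; cat > h.py <<'E'
import numpy as np, cv2
from plant import bot, imaging, ticket, finder
def snap(n):
    return imaging.snapshot(n)
def K(p):
    f=210/np.tan(np.radians(p["fovy"])/2); return np.array([[f,0,p["cx"]],[0,f,p["cy"]],[0,0,1.]])
def ray(p,uv):
    u=cv2.undistortPoints(np.array([[uv]],float),K(p),np.array(p["dist_coeffs"],float))[0,0]
    d=np.array(p["orientation"])@np.array([u[0],u[1],1]); return np.array(p["position"],float),d/np.linalg.norm(d)
def atz(p,uv,z):
    o,d=ray(p,uv); return o+d*(z-o[2])/d[2]
def tri(p,a,q,b):
    o1,d1=ray(p,a);o2,d2=ray(q,b)
    s=np.linalg.lstsq(np.c_[d1,-d2],o2-o1,rcond=None)[0]
    x,y=o1+s[0]*d1,o2+s[1]*d2; return (x+y)/2,np.linalg.norm(x-y)
def proj(p,X):
    R=np.array(p["orientation"]).T; t=-R@np.array(p["position"],float)
    return cv2.projectPoints(np.array(X,float).reshape(-1,1,3),cv2.Rodrigues(R)[0],t,K(p),np.array(p["dist_coeffs"],float))[0][:,0]
def save(p,name,crop=None,s=1):
    im=p["image"][:,:,::-1]
    if crop: a,b,c,d=crop; im=im[b:d,a:c]
    cv2.imwrite("pics/"+name,cv2.resize(im,None,fx=s,fy=s,interpolation=cv2.INTER_CUBIC))
E
python3 - <<'E'
from h import *
np.set_printoptions(precision=1,suppress=True)
P={n:snap(n) for n in("side","top")}
for n,p in P.items():
    save(p,n+"0.png"); print(n,p["position"],p["fovy"])
    for k in["station","channel","seat","bolt_head","red_packer","blue_packer","green_packer","rack","bracket"]:
        r=finder.tip_of(p,k); print(k,[(np.round(x["at"],1).tolist(),round(x["conf"],2)) for x in r[:4]])
print(bot.observe()["eef_rot"],bot.observe()["t"])
E
```

```text
pics
side [ 434.8 -703.7  630.6] 53.404724132721334
station [([268.0, 162.0], 0.64)]
channel [([278.5, 131.0], 0.57), ([268.7, 160.7], 0.17)]
seat [([265.9, 148.8], 0.78)]
bolt_head [([275.6, 144.5], 0.39)]
red_packer [([232.7, 315.2], 0.65)]
blue_packer [([276.8, 264.4], 0.82), ([278.1, 301.8], 0.66), ([236.9, 260.2], 0.56)]
green_packer [([313.0, 296.4], 0.78)]
rack [([274.1, 320.9], 0.6)]Traceback (most recent call last):
  File "<stdin>", line 7, in <module>
ValueError: it knows: blue_packer, bolt, bolt_head, channel, green_packer, rack, red_packer, seat, station
```

```bash
python3 - <<'E'
from h import *
np.set_printoptions(precision=1,suppress=True)
P={n:snap(n) for n in("side","top")}
for n,p in P.items():
    save(p,n+"0.png"); print(n,p["position"],p["fovy"])
    for k in["station","channel","seat","bolt_head","red_packer","blue_packer","green_packer","rack"]:
        r=finder.tip_of(p,k); print(k,[(np.round(x["at"],1).tolist(),round(x["conf"],2)) for x in r[:4]])
print(bot.observe()["eef_rot"],bot.observe()["t"])
E
```

```text
side [ 434.8 -703.7  630.6] 53.404724132721334
station [([269.7, 159.2], 0.78)]
channel [([282.5, 132.4], 0.82)]
seat [([266.7, 146.3], 0.61)]
bolt_head []
red_packer [([232.8, 318.5], 0.7), ([269.5, 161.8], 0.18)]
blue_packer [([275.7, 301.4], 0.9), ([236.3, 259.3], 0.74), ([280.3, 265.0], 0.53), ([269.8, 163.2], 0.52)]
green_packer [([315.9, 297.5], 0.89), ([267.9, 146.5], 0.74)]
rack [([272.9, 320.8], 0.71)]
top [483.8 -81.7 917.4] 57.1155671913978
station [([175.3, 175.9], 0.76), ([166.1, 166.6], 0.45)]
channel [([163.5, 158.8], 0.6)]
seat [([170.9, 177.3], 0.82)]
bolt_head [([167.1, 168.3], 0.61)]
red_packer [([171.6, 175.0], 0.65), ([377.4, 252.9], 0.47)]
blue_packer [([378.1, 220.4], 0.55), ([319.2, 240.3], 0.46), ([332.4, 206.6], 0.42)]
green_packer [([370.5, 188.1], 0.5)]
rack [([369.3, 223.0], 0.76)]
[[-1.  -0.2  0. ]
 [-0.2  1.   0. ]
 [-0.   0.  -1. ]] 1.4
```

View pics/side0.png

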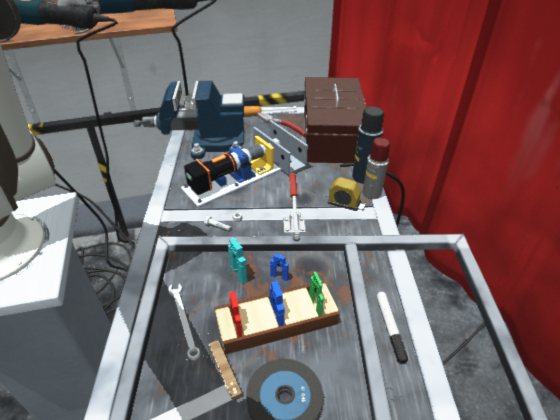

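View pics/top0.png

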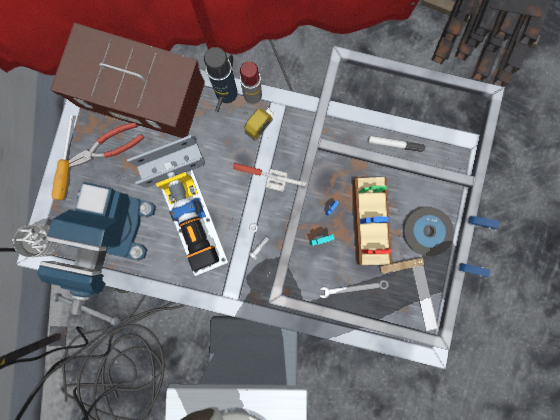

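The side picture shows the rack packers: red (233,315), blue (277,301) and green (316,295). The look-alikes are turquoise (237,260) and small blue (280,265). From the top, red is at (377,252) and the station's seat at about (171,177). The chosen target is the red one in the rack's end slot. Next I measure it and check it in a crop.

```bash
python3 - <<'E'
from h import *
np.set_printoptions(precision=1,suppress=True)
s,t=snap("side"),snap("top")
near=lambda r,c:min(r,key=lambda x:np.hypot(*(np.array(x)-c)))
def get(p,k,c):
    r=[x["at"] for x in finder.tip_of(p,k)]; r=[x for x in r if np.hypot(*(np.array(x)-c))<25]
    return near(r,c) if r else None
for k,cs,ct in[("red_packer",(233,316),(377,252)),("blue_packer",(276,301),(377,220)),("green_packer",(315,297),(371,188)),("rack",(273,321),(369,222)),("seat",(266,147),(171,177)),("channel",(281,132),(164,159)),("bolt_head",(275,144),(167,168)),("station",(268,161),(171,176))]:
    a,b=get(s,k,cs),get(t,k,ct); print(k,a,b,tri(s,a,t,b) if a and b else None)
for k in("rack","channel","red_packer","station"):
    for p,n in((t,"top"),(s,"side")):
        for r in finder.cut_out(p,k)[:2]:
            m=r["pixels"].astype(np.uint8); c=np.argwhere(m)[:,::-1].astype(np.float32)
            print(k,n,round(r["conf"],2),r["bbox"],[cv2.minAreaRect(c)])
            if n=="top":
                z={"rack":34,"channel":72,"red_packer":94,"station":8}[k]
                w=np.array([atz(t,q,z)[:2] for q in c],np.float32); print("   world",cv2.minAreaRect(w))
print("frame corners",tri(s,(463,238),t,(338,50)),tri(s,(163,241),t,(276,300)))
for nm,p,c in(("a",t,(310,170,450,275)),("b",s,(200,240,350,350))): 
    save(p,"c_"+nm+".png",c,4)
a=cv2.resize(t["image"][170:275,310:450],None,fx=4,fy=4,interpolation=2)[:300*1]
A=cv2.resize(t["image"][125:285,120:230],(385,560),interpolation=2);B=cv2.resize(s["image"][110:210,170:320],(400,267),interpolation=2);C=cv2.resize(s["image"][245:350,200:350],(400,280),interpolation=2)
m=np.zeros((560,785,3),np.uint8);m[:,:385]=A;m[:267,385:]=B;m[280:,385:]=C
cv2.imwrite("pics/m1.png",m[:,:,::-1])
E
```

```text
red_packer [233.1, 314.7] [377.9, 252.3] (array([ 462.1, -311.3,   54.5]), np.float64(2.051988480693022))
blue_packer [278.3, 303.0] [374.7, 218.9] (array([ 537.7, -305.2,   52.9]), np.float64(0.6037934571644475))
green_packer [315.8, 295.2] [372.0, 187.7] (array([ 607. , -300.7,   46.6]), np.float64(3.584495907457125))
rack [276.8, 321.8] [369.7, 223.2] (array([ 532.6, -307. ,    1.1]), np.float64(4.937489381505003))
seat [265.6, 145.8] [170.0, 175.0] (array([624.8, 156.5,  55.3]), np.float64(6.519301380416741))
channel [281.1, 132.6] [162.1, 161.0] (array([659.2, 167.1,  80.6]), np.float64(9.376657889860986))
bolt_head [278.7, 145.6] [167.8, 166.5] (array([653.3, 164.4,  45. ]), np.float64(7.908550889123926))
station [270.8, 160.7] [177.3, 180.3] (array([627.9, 149.9,  12.4]), np.float64(9.910318954532848))
rack top 0.74 [370.7, 220.5, 39.4, 85.0] [((371.014404296875, 220.421142578125), (89.17582702636719, 35.27635192871094), 86.28471374511719)]
   world ((536.464599609375, -301.69732666015625), (203.2977752685547, 80.34138488769531), 3.1524477005004883)
rack top 0.16 [168.8, 172.7
[... 926 characters left out ...]
8438)]
red_packer side 0.69 [235.1, 315.1, 17.1, 49.4] [((234.58668518066406, 313.5635681152344), (45.99729919433594, 9.351517677307129), 81.25383758544922)]
station top 0.97 [178.2, 206.3, 97.8, 137.6] [((183.08868408203125, 208.18939208984375), (133.36871337890625, 70.81739807128906), 69.67686462402344)]
   world ((559.3925170898438, 135.58717346191406), (317.4609375, 165.9208526611328), 22.204984664916992)
station side 0.94 [245.5, 162.0, 125.6, 84.0] [((242.1483154296875, 160.6063690185547), (55.11420440673828, 131.81451416015625), 69.8056640625)]
frame corners (array([ 944.3, -225.8,   26.8]), np.float64(2.8470917177045743)) (array([352.6, -87. ,  26. ]), np.float64(2.6503007343925704))
```

View pics/m1.png

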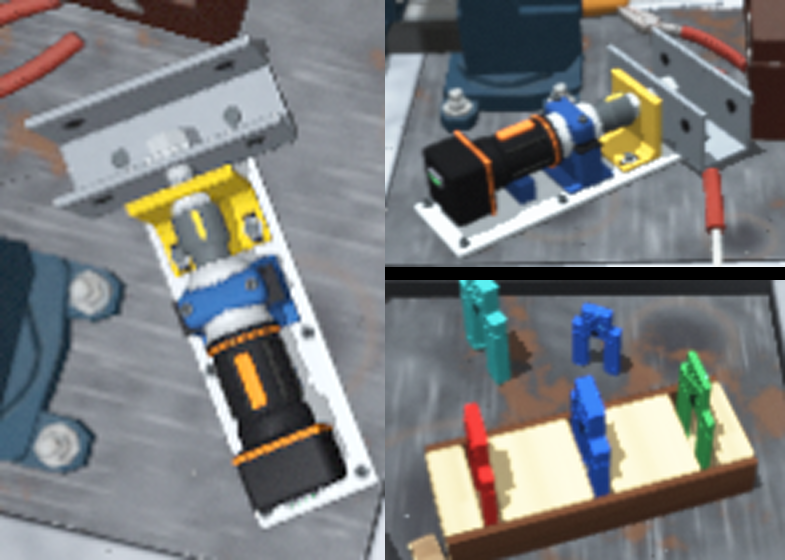

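```bash
cat > fit.py <<'E'
from h import *
from scipy.optimize import least_squares
def fit(t,s,obs,x0):
    cam={"t":t,"s":s}
    def W(q,L): c,n=np.cos(q[2]),np.sin(q[2]); return [q[0]+c*L[0]-n*L[1],q[1]+n*L[0]+c*L[1],L[2]]
    def res(q): return np.concatenate([proj(cam[k],W(q,L))[0]-uv for k,uv,L in obs])
    r=least_squares(res,x0,loss="soft_l1"); return r.x,res(r.x).reshape(-1,2)
E
python3 - <<'E'
from fit import *
np.set_printoptions(precision=1,suppress=True)
s,t=snap("side"),snap("top")
T=lambda u,v:("t",np.array([u/3.5+120-.4,v/3.5+125-.4]))
S=lambda u,v:("s",np.array([(u-385)/2.667+170-.3,v/2.667+110-.3]))
S2=lambda u,v:("s",np.array([(u-385)/2.667+200-.3,(v-280)/2.667+245-.3]))
obs=[(*T(250,38),(60,-75,72)),(*T(28,122),(60,75,72)),(*T(57,203),(0,75,72)),(*T(383,482),(-235,-42,8)),(*T(262,525),(-235,42,8)),
(*T(128,208),(-22,35,72)),(*T(243,168),(-14,-35,72)),(*S(465,255),(-235,-42,8)),(*S(415,207),(-235,42,8)),(*S(610,47),(0,75,72)),(*S(707,108),(0,-75,72)),(*S(752,97),(60,-75,72)),(*S(613,70),(-22,35,72)),(*S(660,95),(-14,-35,72))]
q,r=fit(t,s,obs,[620,150,.39]); print("station",q[:2],np.degrees(q[2]));print(r)
c,n=np.cos(q[2]),np.sin(q[2]);R=np.array([[c,-n],[n,c]])
print("seat",q[:2]+R@[-7,0],"grip",q[:2]+R@[21,0])
obs=[(*S2(425,452),(-100,37,34)),(*S2(715,383),(100,37,34)),(*S2(754,462),(100,-37,34)),(*S2(455,536),(-100,-37,34))]
q,r=fit(t,s,obs,[537,-305,.06]); print("rack side",q[:2],np.degrees(q[2]));print(r)
o=bot.observe(); y=o["eef_rot"][:,1] if hasattr(o["eef_rot"],"shape") else np.array(o["eef_rot"])[:,1]; print("tooly yaw",np.degrees(np.arctan2(y[1],y[0])),o["tool_pos"])
print("box base",[atz(s,p,0) for p in((307,160),(362,160))],"red at z49",atz(t,(377.9,252.3),49),atz(s,(233,314.7),49))
A=cv2.resize(t["image"][165:280,340:405],None,fx=5,fy=5,interpolation=2)
cv2.imwrite("pics/m2.png",A[:,:,::-1])
E
```

```text
station [634.2 154.9] 22.824056364728715
[[-0.1 -1.5]
 [-0.7 -1.1]
 [ 0.4  0.8]
 [-0.5 -0.4]
 [ 0.2  1. ]
 [ 0.9  2. ]
 [-3.2 -1.6]
 [-1.7  0.3]
 [ 0.1 -0.3]
 [-0.6 -0.2]
 [-1.1  3.3]
 [ 1.5 -0.9]
 [ 0.1  0.6]
 [ 1.7  2.6]]
seat [627.7 152.2] grip [653.5 163.1]
rack side [ 535.7 -307.2] 3.981635268210707
[[-0.2 -0.9]
 [ 0.2 -3.3]
 [ 2.5  0.1]
 [-1.8  5.1]]
tooly yaw 103.33971821119137 [ 144.2 -608.1  222.6]
box base [array([729.5, 147.6,   0. ]), array([869.7, 113.5,   0. ])] red at z49 [ 463.  -312.8   49. ] [ 461.2 -307.4   49. ]
```

View pics/m2.png

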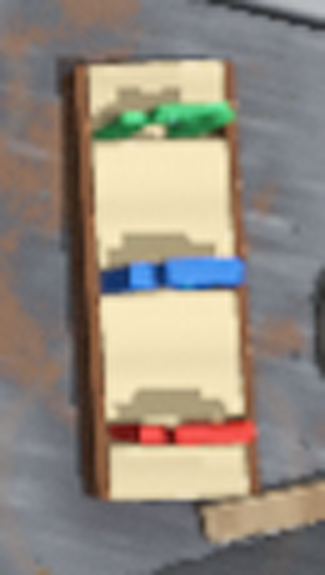

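Overhead crop: the red tab sits at about (383,251), in the rack's lowest slot, and its thickness lies along the rack's x. Red's origin is at about (463,-311). I'm moving above it now.

```bash
python3 -m handwheel '[[[2.3,2.1,0],5.8,6],[[2.3,2.1,0],5.8,6],[[2.3,2.1,0],5.8,6],[[2.3,2.1,0],5.8,6],[[2.3,2.1,0],5.8,6],[[2.3,2.1,0],5.8,6],[[2.3,2.1,0],5.8,6],[[2.3,2.1,0],5.8,6],[[2.3,2.1,0],5.8,6],[[2.3,2.1,0],5.8,6],[[2.3,2.1,0],5.8,6],[[2.3,2.1,0],5.8,6],[[2.3,2.1,0],5.8,6],[[2.0,2.4,0],5.2,6],[[0,0,-4],0,6],[[0,0,-3],0,6],[[0,0,0],0,6]]' 10
python3 - <<'E'
from h import *
np.set_printoptions(precision=1,suppress=True)
o=bot.observe();R=np.array(o["eef_rot"]);print(np.degrees(np.arctan2(R[1,1],R[0,1])),R[:,2],o["finger_gap"])
s,t=snap("side"),snap("top")
m=np.vstack([cv2.resize(p["image"][b:b+100,a:a+170],None,fx=3,fy=3,interpolation=2) for p,a,b in((t,310,180),(s,170,230))])[:, :, ::-1]
cv2.imwrite("pics/m3.png",m)
print(proj(t,[o["tool_pos"]]),proj(s,[o["tool_pos"],[463.5,-311,94]]))
E
```

```text
t: 4.5
tool_pos: [460.5, -309.5, 148.4]
eef_rot: [[0.068, -0.998, -0.009], [-0.998, -0.068, 0.004], [-0.005, 0.009, -1.0]]
wrist_force: [-2.0, -0.2, -0.3]
finger_gap: 59.7
finger_force: 0.0
-176.07521229377406 [-0.  0. -1.] 59.73274726323487
[[389.6 255. ]] [[228.1 277.2]
 [232.9 299.8]]
```

View pics/m3.png

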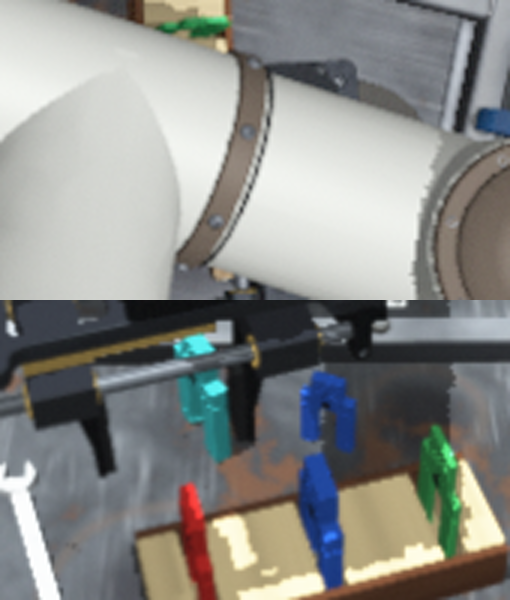

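The side crop shows the fingertips straddling the red tab (tips about (206,287) and (251,277), tab about (234,296)) and clear of blue. Going down to grip.

```bash
python3 -m handwheel '[[[0.3,0.1,-2],0,6],[[0,0,-2],0,6],[[0,0,-2],0,6],[[0,0,-1.4],0,6],[[0,0,0],0,6],[[0,0,0],0,0],[[0,0,0],0,0],[[0,0,0],0,0],[[0,0,0],0,0],[[0,0,0],0,0],[[0,0,0],0,0],[[0,0,0],0,0],[[0,0,0],0,0]]' 20
```

```text
t: 5.9
tool_pos: [466.2, -310.1, 78.5]
eef_rot: [[0.069, -0.998, -0.0], [-0.998, -0.069, 0.0], [-0.0, 0.0, -1.0]]
wrist_force: [-0.2, 0.3, 0.6]
finger_gap: 7.9
finger_force: 20.0
```

```bash
python3 -m handwheel '[[[0,0,2],0,0],[[0,0,3],0,0],[[0,0,3],0,0],[[0,0,3],0,0],[[1.15,3.3,1],1.35,0],[[1.15,3.3,0],1.35,0],[[1.15,3.3,0],1.35,0],[[1.15,3.3,0],1.35,0],[[1.15,3.3,0],1.35,0],[[1.15,3.3,0],1.35,0],[[1.15,3.3,0],1.35,0],[[1.15,3.3,0],1.35,0],[[1.15,3.3,0],1.35,0],[[1.15,3.3,0],1.35,0],[[1.15,3.3,0],1.35,0],[[1.15,3.3,0],1.35,0],[[1.15,3.3,0],1.35,0],[[1.15,3.3,0],1.35,0],[[0,0,0],0,0],[[0,0,0],0,0]]'
python3 -m handwheel '[[[0,0,-1],0,0],[[0,0,-1],0,0],[[0,0,0],0,0],[[0,0,0],0,0]]'
python3 - <<'E'
from h import *
np.set_printoptions(precision=1,suppress=True)
o=bot.observe();R=np.array(o["eef_rot"]);print(np.degrees(np.arctan2(R[1,1],R[0,1])),o["tool_pos"],o["joints"])
s,t=snap("side"),snap("top")
m=np.zeros((560,800,3),np.uint8)
m[:400]=cv2.resize(s["image"][80:180,190:390],(800,400),interpolation=2)
m[410:560,:300]=cv2.resize(t["image"][125:225,90:290],(300,150),interpolation=2)
cv2.imwrite("pics/m4.png",m[:,:,::-1])
c=np.array(o["tool_pos"]); ax=-R[:,1]; ay=np.array([-ax[1],ax[0],0])
L=lambda x,y,z:c+ax*x+ay*y+[0,0,z+43-72.5]
u=proj(s,[L(-4,-25,-43),L(-4,25,-43),L(-4,-15,45),L(-4,15,45)]); print((u-[190,80])*4)
np.save("u.npy",u)
E
```

```text
t: 7.9
tool_pos: [626.8, 152.5, 197.6]
eef_rot: [[0.389, -0.921, -0.002], [-0.921, -0.389, -0.001], [-0.0, 0.002, -1.0]]
wrist_force: [-0.9, -1.0, 0.1]
finger_gap: 8.2
finger_force: 20.0
t: 8.3
tool_pos: [626.9, 151.0, 178.0]
eef_rot: [[0.387, -0.922, -0.001], [-0.922, -0.387, -0.001], [0.0, 0.001, -1.0]]
wrist_force: [0.2, 0.1, -0.8]
finger_gap: 7.8
finger_force: 20.0
-157.2079897722656 [626.9 151.  178. ] [ 0.5  0.5 -0.   0.  -1.1 -0.1]
[[331.1 216.1]
 [282.6 181.4]
 [320.   74. ]
 [289.2  54.6]]
```

View pics/m4.png

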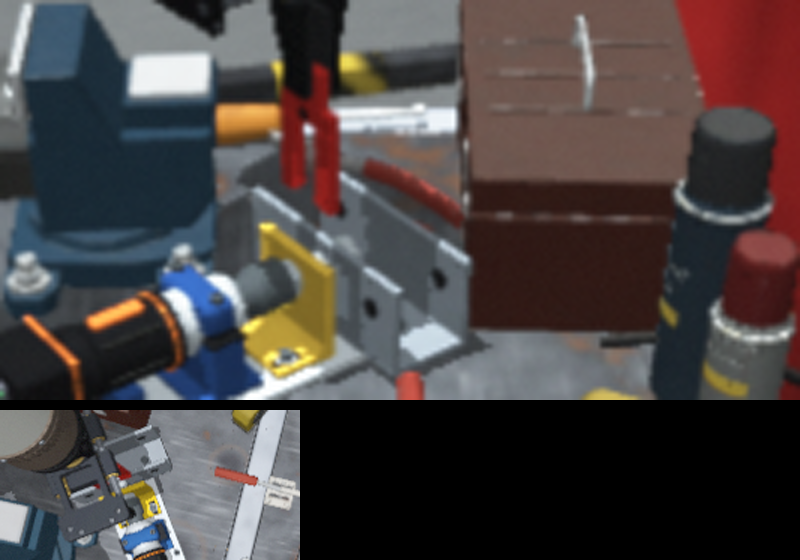

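The side crop shows the packer held upright above the channel, with its left foot bottom at crop (283,183), against a predicted (283,181). The robot and camera calibrations agree to about 1 px. Next I overlay the fitted station wireframe to check the gap's position.

```bash
python3 - <<'E'
from fit import *
np.set_printoptions(precision=1,suppress=True)
s,t=snap("side"),snap("top")
q=np.array([634.2,154.9,np.radians(22.82)])
def W(q,L): c,n=np.cos(q[2]),np.sin(q[2]); return [q[0]+c*L[0]-n*L[1],q[1]+n*L[0]+c*L[1],L[2]]
k=8;a,b=235,110
im=cv2.resize(s["image"][b:b+70,a:a+90][:,:,::-1],None,fx=k,fy=k,interpolation=cv2.INTER_CUBIC).copy()
lines=[((0,75,72),(0,-75,72)),((6,75,72),(6,-75,72)),((0,-75,72),(6,-75,72)),((54,75,72),(54,-75,72)),((60,75,72),(60,-75,72)),((-22,35,72),(-22,-35,72)),((-14,35,72),(-14,-35,72)),((-14,-35,72),(-14,-35,8)),((-22,-35,72),(-22,-35,8)),((0,-75,72),(0,-75,8)),((60,-75,72),(60,-75,8))]
for i,(A,B) in enumerate(lines):
    u=proj(s,[W(q,A),W(q,B)]); u=((u-[a,b]+.5)*k).astype(int); cv2.line(im,tuple(map(int,u[0])),tuple(map(int,u[1])),(0,255,0) if i<5 else (255,255,0),1)
cv2.imwrite("pics/m5.png",im)
E
```

```text
(no output)
```

View pics/m5.png

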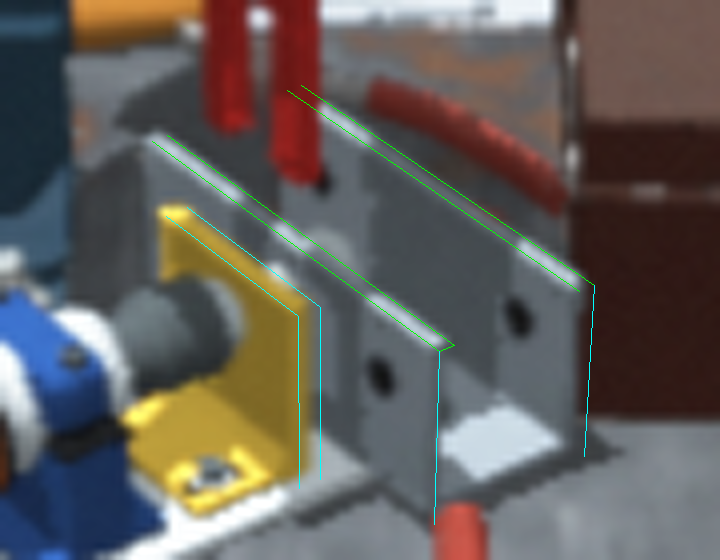

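The wireframe lies on the near wall's top (ends at (152,138) and (454,345)) to within about 1 px, and the gap agrees. Lowering into it with force checks.

```bash
python3 -m handwheel '[[[0.08,0.12,-1],0,0],[[0,0,-1],0,0],[[0,0,-1],0,0],[[0,0,-0.5],0,0],[[0,0,-0.5],0,0],[[0,0,-0.4],0,0],[[0,0,0],0,0],[[0,0,0],0,0]]'; python3 -m handwheel '[[[0,0,-0.5],0,0],[[0,0,-0.5],0,0],[[0,0,-0.5],0,0],[[0,0,0],0,0],[[0,0,0],0,0]]'
```

```text
t: 9.3
tool_pos: [628.2, 153.2, 134.8]
eef_rot: [[0.388, -0.922, 0.0], [-0.922, -0.388, 0.0], [0.0, -0.0, -1.0]]
wrist_force: [0.9, -0.2, -1.4]
finger_gap: 8.2
finger_force: 20.0
t: 9.8
tool_pos: [628.0, 153.0, 119.3]
eef_rot: [[0.388, -0.922, -0.0], [-0.922, -0.388, -0.0], [0.0, 0.0, -1.0]]
wrist_force: [-0.2, -0.9, -0.8]
finger_gap: 7.9
finger_force: 20.0
```

```bash
python3 -m handwheel '[[[0,0,-0.6],0,0],[[0,0,-0.6],0,0],[[0,0,-0.6],0,0],[[0,0,-0.6],0,0],[[0,0,-0.5],0,0],[[0,0,-0.4],0,0],[[0,0,0],0,0],[[0,0,0],0,0]]';  python3 - <<'E'
from h import *
s=snap("side")
cv2.imwrite("pics/m6.png",cv2.resize(s["image"][100:175,225:325][:,:,::-1],None,fx=7,fy=7,interpolation=2))
E
```

```text
t: 10.6
tool_pos: [628.1, 153.1, 86.6]
eef_rot: [[0.388, -0.922, 0.0], [-0.922, -0.388, -0.0], [0.0, -0.0, -1.0]]
wrist_force: [-0.7, -0.5, -0.4]
finger_gap: 7.8
finger_force: 20.0
```

View pics/m6.png

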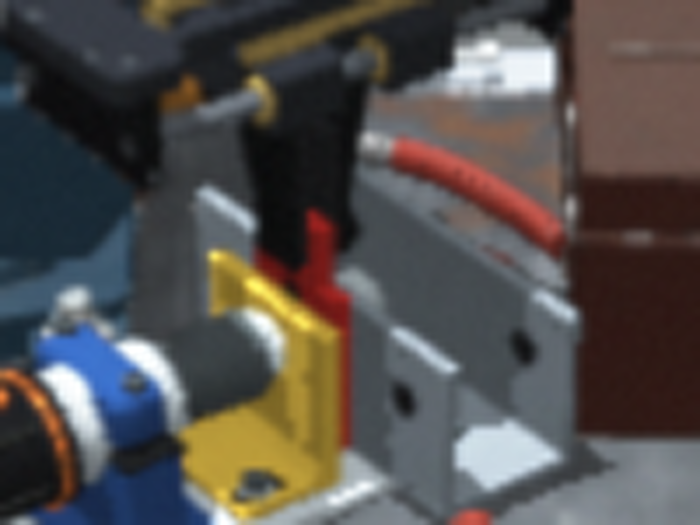

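The packer (red at crop (345,380), tab at (318,235)) is in the gap between the yellow leg and the near wall. Lowering the last few mm until it touches.

```bash
python3 -m handwheel '[[[0,0,-0.15],0,0],[[0,0,-0.15],0,0],[[0,0,-0.1],0,0],[[0,0,0],0,0],[[0,0,0],0,0]]'; python3 -m handwheel '[[[0,0,-0.1],0,0],[[0,0,0],0,0],[[0,0,0],0,0]]'
```

```text
t: 11.15
tool_pos: [628.0, 153.1, 82.5]
eef_rot: [[0.388, -0.922, -0.0], [-0.922, -0.388, -0.0], [0.0, 0.0, -1.0]]
wrist_force: [0.1, 0.4, -1.7]
finger_gap: 7.4
finger_force: 20.0
t: 11.45
tool_pos: [628.0, 153.1, 81.6]
eef_rot: [[0.388, -0.922, 0.0], [-0.922, -0.388, 0.0], [0.0, -0.0, -1.0]]
wrist_force: [0.1, -0.4, -0.6]
finger_gap: 7.9
finger_force: 20.0
```

```bash
python3 -m handwheel '[[[0,0,-0.1],0,0],[[0,0,0],0,0],[[0,0,0],0,0],[[0,0,0],0,2],[[0,0,0],0,4],[[0,0,0],0,4],[[0,0,0],0,4],[[0,0,0],0,4],[[0,0,0],0,4],[[0,0,0],0,4]]'; python3 -m handwheel '[[[0,0,2],0,4],[[0,0,3],0,4],[[0,0,3],0,4],[[0,0,0],0,4],[[0,0,0],0,4]]'
python3 - <<'E'
from h import *
s=snap("side")
cv2.imwrite("pics/m7.png",cv2.resize(s["image"][100:175,225:325][:,:,::-1],None,fx=7,fy=7,interpolation=2))
np.set_printoptions(precision=1,suppress=True)
def W(L): c,n=np.cos(.3983),np.sin(.3983); return [634.2+c*L[0]-n*L[1],154.9+n*L[0]+c*L[1],L[2]]
print("pred tab top corners, face x=-11",(proj(s,[W((-11,-15,97)),W((-11,15,97)),W((-3,-15,97)),W((-3,-25,73))])-[225,100]+.5)*7)
E
```

```text
t: 12.45
tool_pos: [628.0, 153.1, 80.5]
eef_rot: [[0.388, -0.922, -0.0], [-0.922, -0.388, -0.0], [-0.0, 0.0, -1.0]]
wrist_force: [-0.8, 0.1, -0.2]
finger_gap: 39.3
finger_force: 0.0
t: 12.95
tool_pos: [628.1, 153.3, 161.3]
eef_rot: [[0.388, -0.922, 0.001], [-0.922, -0.388, 0.001], [-0.001, -0.002, -1.0]]
wrist_force: [-0.7, -0.3, -1.0]
finger_gap: 40.3
finger_force: 0.0
pred tab top corners, face x=-11 [[322.4 248.7]
 [271.7 212.1]
 [341.2 241.3]
 [358.5 313.1]]
```

View pics/m7.png

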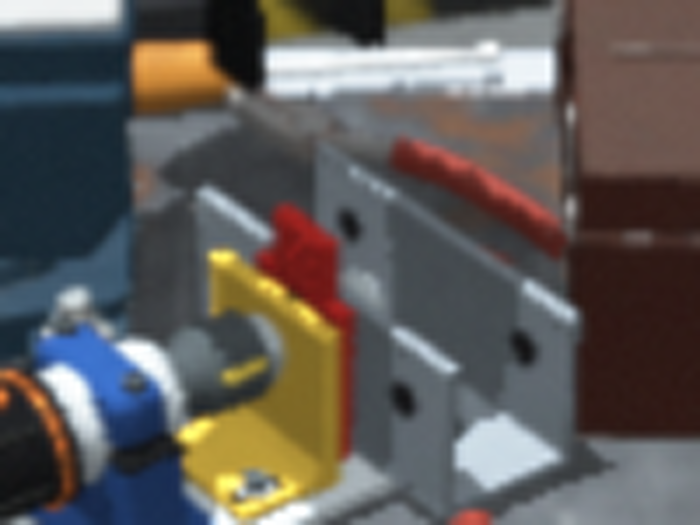

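The packer hangs on the bolt with its tab top at (275,207)-(338,243), where the prediction put it. Before reaching down, I check that the vise is clear of the gripper body.

```bash
python3 - <<'E'
from h import *
np.set_printoptions(precision=1,suppress=True)
s,t=snap("side"),snap("top")
for a,b in(((243,104),(112,187)),((243,94),(80,185)),((243.5,135),(118,245))):
    X,e=tri(s,a,t,b); d=X[:2]-[634.2,154.9]; c,n=np.cos(.3983),np.sin(.3983); print(X,e,"station",c*d[0]+n*d[1],-n*d[0]+c*d[1])
E
python3 -m handwheel '[[[0.3,0.1,0],-8.2,6],[[0.3,0.1,0],-8.2,6],[[0.3,0.1,0],-8.2,6],[[0.3,0.1,0],-8.2,6],[[0.3,0.1,0],-8.2,6],[[0.3,0.1,0],-8.2,6],[[0.3,0.1,0],-8.2,6],[[0.3,0.1,0],-8.2,6],[[0.14,0.2,0],-8.2,6],[[0,0,0],-8.2,6],[[0,0,0],-8.0,6],[[0,0,0],0,6],[[0,0,0],0,6]]' 25
```

```text
[587.4 253.6 125.6] 3.4237442545194545 station -4.85258501106054 109.17825733416679
[595.2 320.9 119.5] 4.907290462987185 station 28.456782158340033 168.08380798982535
[525.1 251.3  48.7] 113.38148871737049 station -63.159001961064554 131.19204529264306
t: 14.4
tool_pos: [653.0, 162.9, 159.5]
eef_rot: [[-0.92, -0.391, -0.002], [-0.391, 0.92, -0.001], [0.002, -0.0, -1.0]]
wrist_force: [-0.8, -0.3, -0.0]
finger_gap: 59.7
finger_force: 0.0
```

```bash
python3 -m handwheel '[[[0,0,-2],0,6],[[0,0,-2],0,6],[[0,0,-1.5],0,6],[[0,0,-1],0,6],[[0,0,0],0,6],[[0,0,0],0,6]]'; python3 -m handwheel '[[[0,0,-1],0,6],[[0,0,-1],0,6],[[0,0,-1],0,6],[[0,0,0],0,6],[[0,0,0],0,6]]'
```

```text
t: 15.0
tool_pos: [653.8, 163.2, 95.9]
eef_rot: [[-0.921, -0.389, 0.001], [-0.389, 0.921, -0.0], [-0.001, -0.0, -1.0]]
wrist_force: [0.3, -0.8, 0.2]
finger_gap: 60.1
finger_force: 0.0
t: 15.5
tool_pos: [653.3, 162.9, 65.0]
eef_rot: [[-0.922, -0.388, -0.001], [-0.388, 0.922, -0.001], [0.001, -0.0, -1.0]]
wrist_force: [-0.2, 0.2, -0.4]
finger_gap: 59.6
finger_force: 0.0
```

```bash
python3 - <<'E'
from h import *
s=snap("side")
cv2.imwrite("pics/m8.png",cv2.resize(s["image"][90:170,215:325][:,:,::-1],None,fx=7,fy=7,interpolation=2))
E
```

```text
(no output)
```

View pics/m8.png

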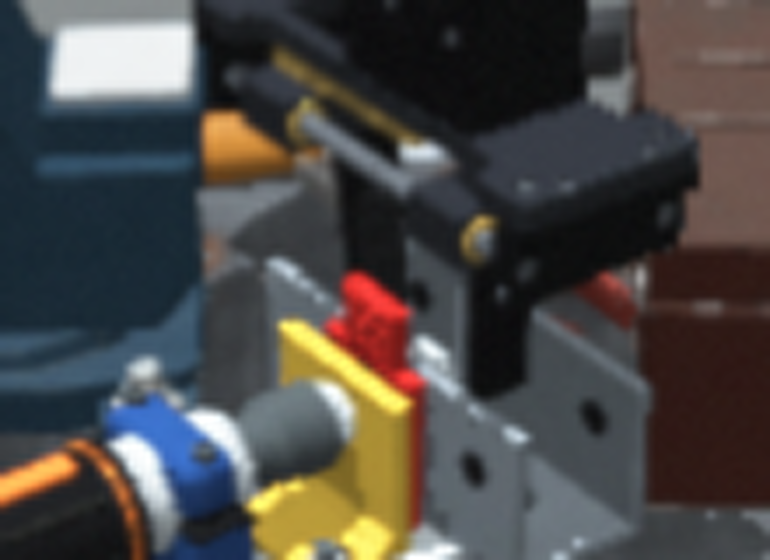

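Both fingers are inside the channel behind the bracket, with the near tip at about (495,385), and the body is clear of the packer's tab at (375,285). Going down the rest of the way and gripping.

```bash
python3 -m handwheel '[[[0,0,-1],0,6],[[0,0,-1],0,6],[[0,0,-0.5],0,6],[[0,0,0],0,6],[[0,0,0],0,6]]'; python3 -m handwheel '[[[0,0,0],0,2.3],[[0,0,0],0,2.0],[[0,0,0],0,2.0],[[0,0,0],0,2.0],[[0,0,0],0,2.0],[[0,0,0],0,2.0],[[0,0,0],0,2.0],[[0,0,0],0,2.0],[[0,0,0],0,2.0],[[0,0,0],0,2.0]]' 35
```

```text
t: 16.05
tool_pos: [653.4, 163.0, 40.3]
eef_rot: [[-0.922, -0.388, -0.0], [-0.388, 0.922, -0.0], [0.0, -0.0, -1.0]]
wrist_force: [0.1, -0.1, 0.6]
finger_gap: 59.9
finger_force: 0.0
t: 17.05
tool_pos: [652.6, 165.4, 40.7]
eef_rot: [[-0.921, -0.388, -0.0], [-0.388, 0.921, 0.003], [-0.001, 0.003, -1.0]]
wrist_force: [-4.0, 6.2, 1.4]
finger_gap: 24.6
finger_force: 35.0
```

The gripper holds the flats at 24.6 mm. Holding while the nut draws up.

```bash
for i in 1 ; do python3 -m handwheel '[[[-0.08,0.2,0],0,2],[[0,0,0],0,2],[[0,0,0],0,2],[[0,0,0],0,2],[[0,0,0],0,2],[[0,0,0],0,2],[[0,0,0],0,2],[[0,0,0],0,2],[[0,0,0],0,2],[[0,0,0],0,2],[[0,0,0],0,2],[[0,0,0],0,2],[[0,0,0],0,2],[[0,0,0],0,2],[[0,0,0],0,2],[[0,0,0],0,2],[[0,0,0],0,2],[[0,0,0],0,2],[[0,0,0],0,2],[[0,0,0],0,2]]'; done
for i in 1 2 3 4 5; do python3 -m handwheel '[[[0,0,0],0,2],[[0,0,0],0,2],[[0,0,0],0,2],[[0,0,0],0,2],[[0,0,0],0,2],[[0,0,0],0,2],[[0,0,0],0,2],[[0,0,0],0,2],[[0,0,0],0,2],[[0,0,0],0,2],[[0,0,0],0,2],[[0,0,0],0,2],[[0,0,0],0,2],[[0,0,0],0,2],[[0,0,0],0,2],[[0,0,0],0,2],[[0,0,0],0,2],[[0,0,0],0,2],[[0,0,0],0,2],[[0,0,0],0,2]]'; done | grep -E '^t|wrist|finger'
python3 - <<'E'
from h import *
s=snap("side")
cv2.imwrite("pics/m9.png",cv2.resize(s["image"][90:170,215:325][:,:,::-1],None,fx=7,fy=7,interpolation=2))
E
```

```text
t: 19.05
tool_pos: [652.5, 165.5, 40.7]
eef_rot: [[-0.922, -0.388, 0.0], [-0.388, 0.922, 0.0], [-0.0, 0.0, -1.0]]
wrist_force: [-3.5, 4.1, 1.9]
finger_gap: 24.7
finger_force: 35.0
t: 21.05
tool_pos: [652.6, 165.5, 40.7]
wrist_force: [-2.4, 4.8, 2.1]
finger_gap: 23.9
finger_force: 35.0
t: 23.05
tool_pos: [652.6, 165.5, 40.7]
wrist_force: [-2.9, 4.4, 2.3]
finger_gap: 24.6
finger_force: 35.0
t: 25.05
tool_pos: [652.6, 165.5, 40.7]
wrist_force: [-2.4, 3.8, 2.2]
finger_gap: 24.3
finger_force: 35.0
t: 27.05
tool_pos: [652.4, 165.4, 40.7]
wrist_force: [-3.0, 4.4, 3.2]
finger_gap: 24.7
finger_force: 35.0
t: 29.05
tool_pos: [652.3, 165.3, 40.7]
wrist_force: [-3.6, 3.7, 3.0]
finger_gap: 24.3
finger_force: 35.0
```

View pics/m9.png

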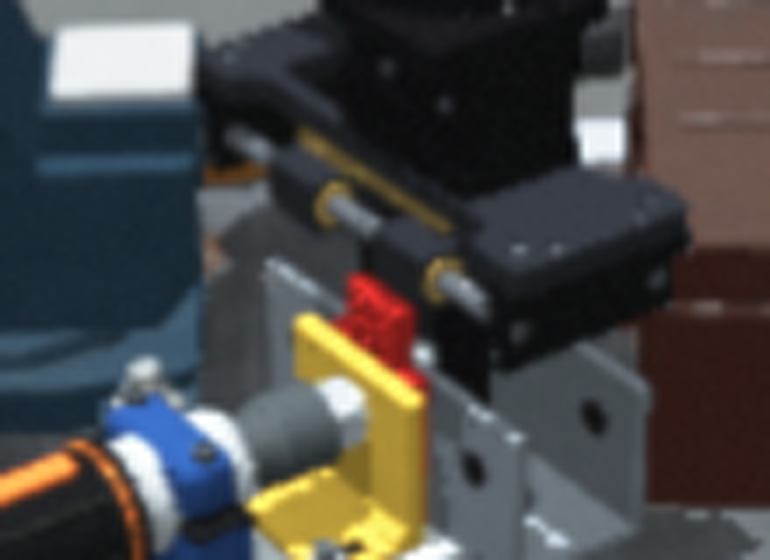

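The bracket has come up against the packer: its leg corner moved from (285,322) to (297,315). The packer's tab stands upright at (378,290), and the fingers still grip the head.

```bash
python3 -c "
from plant import ticket
print(ticket.hand_in())"
```

```text
the job is handed in; nothing more can be done
None
```

The job is handed in, but no verdict came back: in the last picture the red packer hangs upright on the bolt and the bracket is drawn up against it, and I held the bolt head at 35 N for about 12 s up to hand-in.

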